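# Feel the gap of a sprung clamp with a taper gauge

## Task

Check the gap of the little sprung clamp on the jeweller's bench: draw the taper gauge (the tool with the flat, rectangular handle) up out of the wooden tool block and, holding it upright, slide its thin blade down between the clamp's two upright steel plates until it drags snugly, with both plates pushed back a little (by one to three millimetres each) but not wedged hard. Finish holding the gauge still at that depth, with your grip kept on it; leave the other tools on the bench as they are.

Things in the scene. Friction and masses are not known exactly. Their poses are not given: they have to be found in the camera images.
- gauge_handle (a point): Centre of the taper gauge's handle: flat dark wood, 16 mm (its x) by 24 mm (its y) by 56 mm tall, reaching 28 mm above and below this point. At the start the gauge (about 90 g) stands upright in any one of the block's three slots, its handle's underside on the block, so this point is 98 mm above the bench. z up, x across the blade's thickness. Turned half round it is the same.
- gauge_tip (a point): Tip of the gauge's steel blade, on its centre line, 92 mm straight below the handle's centre. The blade is 64 mm long, 18 mm wide (gauge's y) over its whole length, and its thickness (gauge's x) tapers evenly on both faces from 10.4 mm at the handle to 1.4 mm at the tip.
- gauge: The taper gauge; origin at the underside of its handle, 28 mm below the handle's centre; same axes.
- block: Fixed wooden tool block, 62 mm (its x) by 172 mm (its y), 70 mm high; origin at the centre of its underside. Three equal upright slots 12 by 21 mm at its y = -55, 0 and +55 mm hold the gauge, the graver and the file in any order; the gauge's x axis is along the block's x.
- clamp: Fixed clamp: steel base 150 mm (its x) by 70 mm (its y), 12 mm thick, origin at the centre of its underside. Two upright steel plates face each other across a narrow gap, open at the top, at its centre within 1 mm. The gap runs along the clamp's y. Behind each plate, 25 to 55 mm from the gap, stands a fixed carriage block with a brass screw, 60 mm high.
- plate_a: Plate on the clamp's -x side, 44 mm wide, 6 mm thick, its top rolled outward to a lip of 4 mm radius, so the gap's mouth is a rounded funnel. Origin: middle of the lip's inmost line, where the gap is narrowest, 80 mm above the bench (lip's top 84 mm). It gives way along the clamp's -x, up to 8 mm, on a spring: 2 N to start it off its stop, then 1.8 N for each mm.
- plate_b: Plate on the clamp's +x side, mirror image of plate_a, giving way along the clamp's +x. The distance between both plates' origins along the clamp's x is the gap: 2.5 to 4.5 mm before the blade spreads it. Snug (each plate 1 to 3 mm back) sliding the blade down takes roughly 4 to 12 N.
- graver: Bystander: engraver's tool standing in one of the block's slots, round mushroom-shaped wooden handle up to 34 mm across and 46 mm tall; origin where its handle meets the block's top.
- file: Bystander: file standing in one of the block's slots, round pear-shaped wooden handle 26 mm across and 58 mm tall; origin where its handle meets the block's top.
- pliers: Bystander: pliers lying flat on the bench, about 150 mm long, 12 mm high; origin under the pivot.
- mandrel: Bystander: small steel ring cone standing on the bench, 34 mm across the foot, 86 mm tall; origin at the centre of its underside.
- anvil: Bystander: flat square steel bench block, 70 x 70 x 22 mm, lying on the bench; origin at the centre of its underside.
- jar: Bystander: round jar, 52 mm across, 55 mm tall; origin at the centre of its underside.
- hammer: Bystander: small hammer lying on the bench, 220 mm long; origin on its underside.
Things that resemble listed ones, but are neither listed nor needed, are in the scene too. What is shaped like the gauge but orange or yellow is not meant.

How it is judged:
On the way, in this order (a step that is already met when the one before it is completed fails the run):
1. the gauge is drawn out of the block, held in the fingers (height (world z) of gauge_tip above 0.078 m and contact force between the fingers and gauge above 1 N), for 0.1 s.
2. the blade's tip is between the clamp's plates, the gauge held in the fingers (z of gauge_tip in the frame of clamp between 0.013 and 0.068 m and horizontal distance between gauge_tip and clamp below 0.014 m and angle between the x axis of gauge and the x axis of clamp, either way round below 0.2 rad and angle between gauge's own z axis and vertical below 0.14 rad and contact force between the fingers and gauge above 1 N), for 0.1 s.
At the end, for the whole second after the job is handed in: Gauge still, held in the fingers (over 1 N), upright within 8 deg, blade along the gap within 11 deg, tip 12 mm or more below the gap's narrowest line, within 14 mm of the clamp's centre and clear of its base; each plate presses on the blade with 1.5 to 13 N (all of step 2 and contact force between gauge and plate_a between 1.5 and 13 N and contact force between gauge and plate_b between 1.5 and 13 N and contact force between gauge and clamp below 0.1 N and linear speed of gauge below 0.01 m/s); the arm keeps its last pose, push and grip.
It fails at once if the gauge is wedged hard: a plate presses on it with over 20 N (contact force between gauge and plate_a above 20 N or contact force between gauge and plate_b above 20 N).
It fails at once if another tool is disturbed: moved over 20 mm (distance of any of graver, file, pliers, mandrel, anvil, jar, hammer from where it was at the start of the episode above 0.02 m).
It also fails if it takes over 48 s, if anything falls off the work surface, if the arm or the gripper's body presses on something with over 40 N, if the wrist force passes 120 N, or if a joint passes its speed limit or range.

## Robot

A 7-joint arm with a two-finger parallel gripper is mounted at the origin on the work surface. World frame = base frame: x ahead of the robot, y to its left, z up, the work surface at z = 0. Lengths are in m, angles in rad, forces in N, time in s.
With the tool pointing down it reaches from about 0.425 to 0.925 m from the base axis. Payload 6.8 kg.
Tool frame: the origin (TCP) lies between the finger pads; the fingertips stand 22 mm ahead of it and the grasp point (between the pads) lies 3 mm ahead of it (bot.tcp_to_tips is the distance from the TCP to the fingertips, in m); z points along the fingers, y is the line along which they close (so a half turn about z gives the same grasp; the last joint's range is limited). The gripper opens to 85 mm and grips with 20 to 120 N. Pads are 22 mm wide; open, the fingers measure 114 mm over their backs; the gripper's body (76 mm by 85 mm) begins 54 mm behind the grasp point. The pads swing forward as they close: fully open they stand 13 mm farther back than shut.
Start: joints at [1.122, 0.477, 0.022, 1.555, -0.011, 1.109, -0.083], TCP at [0.226, -0.636, 0.253] pointing down, gripper open.
Joint ranges: [-2.96, 2.96], [-0.34, 2.1], [-1.41, 1.46], [0.24, 2.44], [-1.37, 4.51], [0.17, 1.92], [-2.96, 2.96]. Speed limits (rad/s): [2.39, 2.39, 3.14, 3.14, 3.14, 3.14, 3.14].

## Interface

Orientations are given as [roll, pitch, yaw] about the fixed x, y, z axes, in that order (R = Rz(yaw) Ry(pitch) Rx(roll)).
In Python, from cell import bot, imaging, job, nets gives the robot as it stands. The module is installed in compiled form; this text tells all that it offers.
- The arm moves only by the tool carry_out, never from a script. Its argument "motion" is a list of rows, each a list of 6 numbers: the shift along the world's x, y, z in mm, then the turn, a rotation vector about the world's x, y, z in rad. A call has 1 to 5 rows; each row shifts and turns the commanded pose from where the row before left it; what a row does not reach is not made up. A row lasts 1/12 s, in which the tool goes at most 41.7 mm and 7.16 degrees, less where a joint would pass 70% of its speed; a pose out of reach is approached as far as the arm can. A call is refused whole if a number of a shift passes 41.7 or a number of a turn 0.125, either way. A call with a gripper value outside its range is refused whole. "hand" is the closure, from -1 (fully open) to 1 (shut), set as the call begins (left out, the last holds). The fingers move at their own pace and stop on an object; "squeeze" is the grip in N (left out, the last holds). Time passes only in rows, so rows that do not move let the fingers close. It gives the time, the measured TCP pose, the force, the opening and the grip force at its end, in the units of the state.
- bot.get_obs(): the state, without advancing time (a new reading comes with each control period).
- imaging.read_camera(name): name is "scene" or "top"; returns a dict with "frame" (420x560x3 uint8, red, green, blue), "z_map" (420x560 float32, m along the optical axis (not along the pixel's ray), 0 where there is no reading), "camera_matrix" (3x3 intrinsics, pixels), "distortion" ([k1, k2, p1, p2, k3] as OpenCV has them; the pictures are not rectified), "R" (3x3) and "t" (3): a world point X has camera coordinates R X + t. Camera axes: x right, y down, z forward; pixel columns grow to the right and rows downward; lengths in m; the calibration is good to about 2 mm. A picture is of the moment at which its call begins.
- job.sign_off(): hands the job in; it is judged then, once.
Trained networks look in the newest picture that a camera, given by its name, has taken for a name from the list of things; names that differ only in an ending like _2 or _b are one class to them, and where a whole thing is asked for, a point or a joint stands for the part that bears it (a point fixed in the world has none). Each returns a list of dicts, best first, with "confidence" (0 to 1); they miss things now and then, are a little off and sometimes report something else, mostly with a low value. They report only what shows in the picture. A call takes as long as a camera call. They do not tell look-alikes from the thing itself.
- nets.look_for(camera, name): "extent" ([left, top, width, height] in pixels, round what is visible of it).
- nets.cut_out(camera, name): "pixels" (420x560 bool, what is visible of it) and "extent" ([left, top, width, height] in pixels, round what is visible of it).
The state is a dict: "time": time; "qpos": joint angles; "qd": joint speeds; "tau": joint torques, N m; "ee_pos": TCP position; "ee_rot": TCP orientation; "ft_force": force on the tool from outside, world axes, zero at the start; "wrist_torque": the same for the moment, N m; "width": finger opening in m; "grasp_force": force on a finger pad.
Only numpy, scipy, OpenCV 4.12 (cv2) and the standard library are available. Lean on these libraries where they do the work, as an engineer would, in place of code of your own. Each camera call takes 0.05 s, during which the arm holds its last target. There are 200 camera calls.

## Working session

There is one attempt and no reset: what is moved stays moved. The work goes in short steps, Python scripts to look and compute and a tool call to move; the robot and the scene stay as the last step left them, time stands still between calls to the robot, and variables do not carry over. Pictures are saved under pics/ and viewed, at most 10 in all, crops included, and the job is handed in when it is done.

Besides the shell and the picture viewer there is one more tool, called after ">>>" by a JSON object that holds its "op" and its "data". carry_out: Moves the arm, as the interface text tells. Its arguments: {"type":"object","properties":{"motion":{"type":"array"},"hand":{"type":"number"},"squeeze":{"type":"number"}},"required":["motion"]}

```bash
mkdir -p pics; cat > h.py <<'E'
import numpy as np, cv2
from cell import bot, imaging, job, nets
def cam(n):
    return imaging.read_camera(n)
def world(c,mask=None):
    v,u=np.nonzero((c["z_map"]>0)&(mask if mask is not None else True))
    z=c["z_map"][v,u]
    p=cv2.undistortPoints(np.stack([u,v],1).astype(np.float64).reshape(-1,1,2),np.array(c["camera_matrix"]),np.array(c["distortion"])).reshape(-1,2)
    P=np.c_[p*z[:,None],z]
    return (P-np.array(c["t"]))@np.array(c["R"]), u, v
E
python3 - <<'E'
from h import *
ims=[]
for n in ("scene","top"):
    c=cam(n); cv2.imwrite(f"pics/{n}0.png",cv2.resize(c["frame"][:,:,::-1],(784,588)))
    print(n,"cam at",-np.array(c["R"]).T@c["t"])
    for k in ("gauge_handle","block","clamp","plate_a","graver","file"):
        for d in nets.cut_out(n,k)[:3]:
            P,u,v=world(c,d["pixels"])
            if len(P): print(k,round(d["confidence"],2),d["extent"],len(P),np.median(P,0).round(3),P.min(0).round(3),P.max(0).round(3))
print(bot.get_obs())
E
```

```text
scene cam at [1.17098391 0.36752079 0.6262979 ]
gauge_handle 0.84 [244.3, 209.1, 41.0, 27.9] 396 [ 0.557 -0.038  0.011] [ 0.469 -0.062 -0.003] [ 0.6   -0.021  0.019]
gauge_handle 0.8 [315.0, 190.9, 10.9, 25.7] 247 [0.522 0.095 0.105] [0.509 0.078 0.073] [0.529 0.106 0.128]
gauge_handle 0.79 [345.7, 201.4, 26.1, 19.8] 219 [0.387 0.139 0.012] [0.335 0.115 0.001] [0.423 0.173 0.018]
block 0.59 [296.9, 203.4, 76.4, 71.6] 2673 [0.558 0.159 0.056] [ 0.42   0.019 -0.001] [0.594 0.235 0.103]
clamp 0.61 [191.1, 186.3, 53.4, 27.5] 551 [ 0.54  -0.191  0.012] [ 0.44  -0.266 -0.001] [ 0.594 -0.141  0.017]
plate_a 0.62 [212.3, 168.1, 13.0, 29.7] 121 [ 0.517 -0.191  0.069] [ 0.388 -0.31  -0.004] [ 0.525 -0.182  0.085]
plate_a 0.34 [205.6, 269.6, 72.2, 23.2] 797 [0.732 0.02  0.01 ] [ 0.698 -0.057 -0.003] [0.786 0.096 0.014]
graver 0.55 [298.7, 208.0, 72.8, 65.6] 2605 [0.558 0.16  0.056] [ 0.489  0.052 -0.001] [0.594 0.234 0.074]
graver 0.5 [283.4, 187.6, 36.6, 21.9] 513 [ 0.407 -0.007  0.022] [ 0.33  -0.055 -0.002] [0.521 0.081 0.125]
graver 0.48 [349.2, 223.4, 14.5, 21.0] 213 [0.56  0.198 0.108] [0
[... 1145 characters left out ...]
1 0.212 0.117]
{'time': 0.7, 'qpos': array([ 1.12188468,  0.47696678,  0.02237494,  1.55538932, -0.01151911,
        1.10929061, -0.08313001]), 'qd': array([-0.00054563,  0.0006658 ,  0.00020199, -0.00155458,  0.00130875,
        0.00057872, -0.00268416]), 'tau': array([-2.15633095e-04, -5.96163189e+01,  1.60603914e+00, -2.81501019e+01,
        1.25766572e-02,  1.30995002e-03,  2.29803283e-05]), 'ee_pos': array([ 0.22565457, -0.63619011,  0.25333423]), 'ee_rot': array([ 3.14152221e+00, -4.90168819e-05,  3.40774397e-01]), 'ft_force': array([ 0.51568219,  0.36089268, -0.91993886]), 'wrist_torque': array([-0.00160448, -0.01413721, -0.05437466]), 'grasp_force': 0.0, 'width': 0.08525394787898262}
```

View pics/scene0.png

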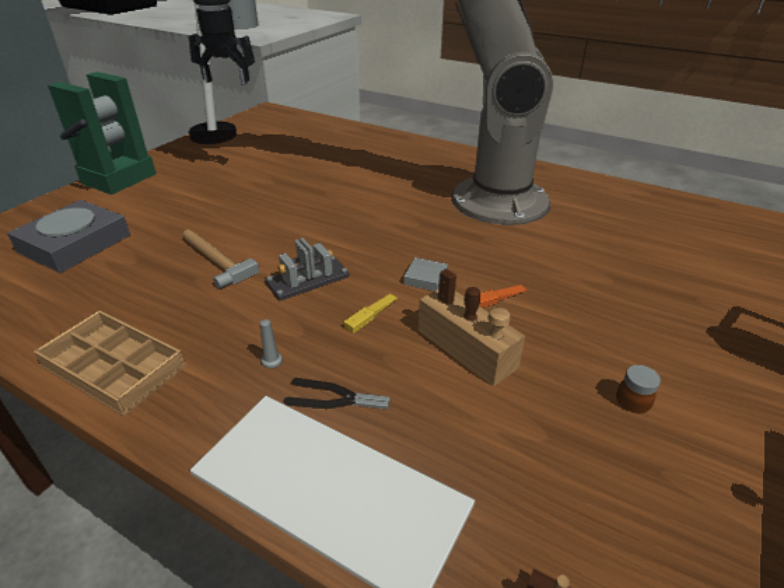

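View pics/top0.png

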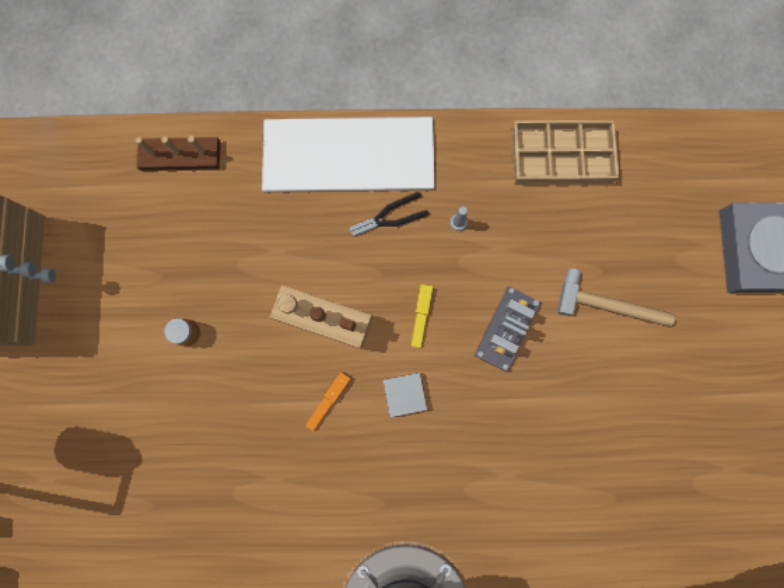

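The gauge (dark rectangular handle) stands in the block's robot-right end slot: scene about (447,285), top about (347,323). The clamp is at top (508,328). Next I fit both poses.

```bash
cat > fit.py <<'E'
from h import *
def rect(P,tag):
    r=cv2.minAreaRect((P[:,:2]*1000).astype(np.float32)); print(tag,len(P),np.round(r[0],1),np.round(r[1],1),"box",np.round(cv2.boxPoints(r)).tolist())
def near(P,x,y,r,z0,z1): return P[(np.hypot(P[:,0]-x,P[:,1]-y)<r)&(P[:,2]>z0)&(P[:,2]<z1)]
if __name__=="__main__":
  for n in ("scene","top"):
    c=cam(n); P,u,v=world(c); print(n)
    H=near(P,.517,.093,.03,.119,.14); rect(H,"handle top"); print(H.mean(0).round(4))
    rect(near(P,.53,.14,.12,.065,.075),"block top")
    rect(near(P,.51,-.2,.11,.007,.016),"clamp base top")
    L=near(P,.51,-.2,.07,.072,.095); rect(L,"lips");print(L.mean(0).round(4))
    rect(near(P,.51,-.2,.09,.053,.066),"carriages")
E
python3 fit.py
python3 - <<'E'
from h import *
a=cam("scene")["frame"][160:280,180:390,::-1]; b=cam("top")["frame"][190:280,180:400,::-1]
a=cv2.resize(a,None,fx=3.5,fy=3.5,interpolation=cv2.INTER_CUBIC)[:,:735]; b=cv2.resize(b,(735,180*735//440),interpolation=cv2.INTER_CUBIC)
im=np.vstack([cv2.resize(a,(500,286)),cv2.resize(b,(500,205))]);cv2.imwrite("pics/c1.png",cv2.resize(im,(610,600)))
E
```

```text
scene
handle top 73 [516.7  92.3] [24.3 17.5] box [[505.0, 83.0], [521.0, 78.0], [529.0, 101.0], [512.0, 107.0]]
[0.5189 0.0933 0.1241]
block top 1168 [534.2 143.3] [174.5  65.3] box [[475.0, 72.0], [536.0, 50.0], [594.0, 215.0], [532.0, 236.0]]
clamp base top 514 [ 505.3 -221.8] [110.6 148.9] box [[414.0, -236.0], [545.0, -305.0], [597.0, -208.0], [465.0, -138.0]]
lips 102 [ 512.9 -206.5] [47.6 19.4] box [[493.0, -223.0], [510.0, -232.0], [533.0, -190.0], [516.0, -181.0]]
[ 0.515  -0.204   0.0807]
carriages 226 [ 512.5 -204.8] [ 52.7 103.9] box [[454.0, -202.0], [545.0, -253.0], [571.0, -208.0], [480.0, -156.0]]
top
handle top 67 [515.5  93.6] [23.4 15. ] box [[504.0, 85.0], [519.0, 80.0], [527.0, 102.0], [512.0, 107.0]]
[0.5154 0.0937 0.1251]
block top 1351 [534.  146.2] [173.   62.3] box [[476.0, 75.0], [535.0, 54.0], [592.0, 217.0], [533.0, 238.0]]
clamp base top 750 [ 503.6 -222.7] [110.7 153.5] box [[410.0, -236.0], [545.0, -308.0], [597.0, -210.0], [462.0, -138.0]]
lips 124 [ 512.  -204.2] [43.5 18.5] box [[494.0, -219.0], [510.0, -228.0], [530.0, -189.0], [514.0, -181.0]]
[ 0.5121 -0.2039  0.082 ]
carriages 284 [ 512.3 -204.6] [ 50.4 102.1] box [[455.0, -203.0], [546.0, -251.0], [569.0, -206.0], [479.0, -159.0]]
```

View pics/c1.png

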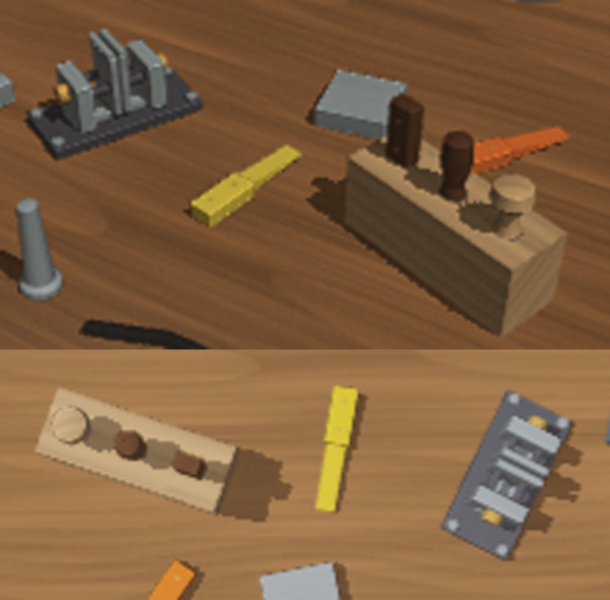

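The crop confirms it: dark flat handle in the end slot nearest the clamp, with handle centre about (516, 93) mm and block x at −19.3°. The clamp gap is centred at about (512.5, −204.8) mm and its x axis is at about −28.3°. I'll go above the block now, turning yaw +0.893.

>>> {"op": "carry_out", "data": {"motion": [[14.5,36.5,0,0,0,0.06],[14.5,36.5,0,0,0,0.06],[14.5,36.5,0,0,0,0.06],[14.5,36.5,0,0,0,0.06],[14.5,36.5,0,0,0,0.06]], "hand": -1}}

```text
time: 1.32
ee_pos: [0.2985, -0.452, 0.2534]
ee_rot: [3.141, 0.0, 0.644]
ft_force: [1.1, 0.8, -0.0]
width: 0.0853
grasp_force: 0.0
```

>>> {"op": "carry_out", "data": {"motion": [[14.5,36.5,0,0,0,0.06],[14.5,36.5,0,0,0,0.06],[14.5,36.5,0,0,0,0.06],[14.5,36.5,0,0,0,0.06],[14.5,36.5,0,0,0,0.06]]}}

```text
time: 1.73
ee_pos: [0.371, -0.2695, 0.2537]
ee_rot: [3.141, 0.0, 0.944]
ft_force: [1.4, -0.4, -0.3]
width: 0.0853
grasp_force: 0.0
```

>>> {"op": "carry_out", "data": {"motion": [[14.5,36.5,0,0,0,0.06],[14.5,36.5,0,0,0,0.06],[14.5,36.5,0,0,0,0.06],[14.5,36.5,0,0,0,0.06],[14.5,36.5,0,0,0,0.053]]}}

```text
time: 2.15
ee_pos: [0.4435, -0.0869, 0.2538]
ee_rot: [3.14, 0.0, 1.236]
ft_force: [1.0, -0.9, -0.2]
width: 0.0851
grasp_force: 0.0
```

>>> {"op": "carry_out", "data": {"motion": [[14.5,36.5,0,0,0,0],[14.5,36.5,0,0,0,0],[14.5,36.5,0,0,0,0],[14.5,36.5,0,0,0,0],[0,0,0,0,0,0]]}}

```text
time: 2.57
ee_pos: [0.503, 0.066, 0.2543]
ee_rot: [3.14, -0.006, 1.244]
ft_force: [0.4, 1.5, 0.9]
width: 0.0855
grasp_force: 0.0
```

>>> {"op": "carry_out", "data": {"motion": [[14.5,35.5,0,0,0,0],[0,0,-30,0,0,0],[0,0,0,0,0,0],[0,0,0,0,0,0],[0,0,0,0,0,0]]}}

```text
time: 2.98
ee_pos: [0.5158, 0.092, 0.2239]
ee_rot: [3.141, 0.0, 1.233]
ft_force: [1.3, -0.1, -0.2]
width: 0.0853
grasp_force: 0.0
```

>>> {"op": "carry_out", "data": {"motion": [[0,1,-25,0,0,0],[0,0,-25,0,0,0],[0,0,-25,0,0,0],[0,0,-25,0,0,0],[0,0,-20,0,0,0]]}}

```text
time: 3.4
ee_pos: [0.5162, 0.0925, 0.1031]
ee_rot: [3.14, 0.0, 1.232]
ft_force: [1.3, -0.2, 0.8]
width: 0.0853
grasp_force: 0.0
```

>>> {"op": "carry_out", "data": {"motion": [[0,0,0,0,0,0],[0,0,0,0,0,0],[0,0,0,0,0,0],[0,0,0,0,0,0],[0,0,0,0,0,0]], "hand": 1, "squeeze": 40}}

```text
time: 3.82
ee_pos: [0.5167, 0.0939, 0.1049]
ee_rot: [3.139, -0.001, 1.233]
ft_force: [-0.3, 0.0, -0.2]
width: 0.0252
grasp_force: 0.0
```

>>> {"op": "carry_out", "data": {"motion": [[0,0,0,0,0,0],[0,0,0,0,0,0],[0,0,0,0,0,0]]}}

```text
time: 4.07
ee_pos: [0.5164, 0.0939, 0.1046]
ee_rot: [3.14, -0.001, 1.234]
ft_force: [-2.3, -0.7, 8.2]
width: 0.0153
grasp_force: 41.7
```

>>> {"op": "carry_out", "data": {"motion": [[0,0,0,0,0,0],[0,0,5,0,0,0],[0,0,15,0,0,0],[0,0,20,0,0,0],[0,0,20,0,0,0]], "squeeze": 60}}

```text
time: 4.48
ee_pos: [0.5151, 0.0937, 0.164]
ee_rot: [-3.14, 0.0, 1.234]
ft_force: [0.4, -0.4, -0.3]
width: 0.0153
grasp_force: 58.4
```

>>> {"op": "carry_out", "data": {"motion": [[0,0,20,0,0,0],[0,0,20,0,0,0],[0,0,15,0,0,0],[0,0,0,0,0,0],[0,0,0,0,0,0]]}}

```text
time: 4.9
ee_pos: [0.5159, 0.0938, 0.2189]
ee_rot: [3.14, -0.001, 1.234]
ft_force: [-0.7, -1.7, -1.6]
width: 0.0152
grasp_force: 58.4
```

```bash
python3 - <<'E'
from h import *
o=bot.get_obs(); print(o["ee_pos"],o["ee_rot"],o["ft_force"],o["width"],o["grasp_force"])
a=cam("scene")["frame"][110:280,180:390,::-1]
cv2.imwrite("pics/l1.png",cv2.resize(a,None,fx=3.5,fy=3.5,interpolation=cv2.INTER_CUBIC))
E
```

```text
[0.51590285 0.09380696 0.21894741] [ 3.13991936e+00 -6.07556152e-04  1.23359058e+00] [-0.66245469 -1.70437647 -1.58864677] 0.015168064174111831 58.44583511352539
```

View pics/l1.png

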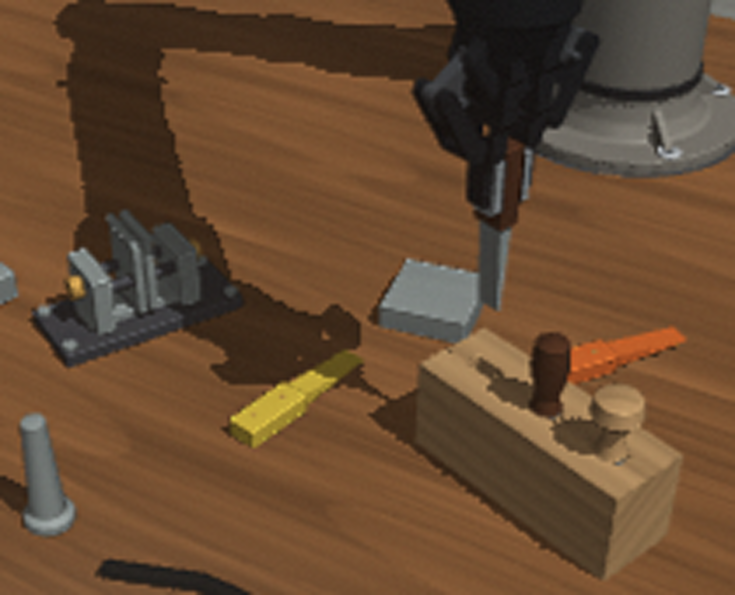

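The gauge hangs upright in the grip with its tip at about (490,305), clear of the block and with the other tools in place. Now over the clamp.

>>> {"op": "carry_out", "data": {"motion": [[0,-22,0,0,0,-0.02],[0,-36,0,0,0,-0.02],[-1,-36,0,0,0,-0.02],[0,-36,0,0,0,-0.02],[-1,-36,0,0,0,-0.02]]}}

```text
time: 5.37
ee_pos: [0.5125, -0.0738, 0.2169]
ee_rot: [-3.139, 0.001, 1.133]
ft_force: [0.7, -0.4, -1.0]
width: 0.0153
grasp_force: 58.4
```

>>> {"op": "carry_out", "data": {"motion": [[0,-36,0,0,0,-0.02],[-1,-36,0,0,0,-0.02],[0,-36,0,0,0,-0.017],[0,-24,0,0,0,0],[0,0,0,0,0,0]]}}

```text
time: 5.78
ee_pos: [0.5106, -0.2111, 0.2164]
ee_rot: [-3.14, 0.003, 1.068]
ft_force: [0.1, -0.6, -1.2]
width: 0.0152
grasp_force: 58.5
```

>>> {"op": "carry_out", "data": {"motion": [[0,0,-10,0,0,0],[0,0,-10,0,0,0],[0,0,0,0,0,0],[0,0,0,0,0,0],[0,0,0,0,0,0]]}}

```text
time: 6.2
ee_pos: [0.5127, -0.2029, 0.1979]
ee_rot: [-3.141, -0.0, 1.079]
ft_force: [0.2, 0.6, -1.5]
width: 0.0154
grasp_force: 58.5
```

```bash
python3 - <<'E'
from h import *
o=bot.get_obs(); print(o["ee_pos"],o["ee_rot"],o["ft_force"],o["wrist_torque"])
c=cam("scene"); a=c["frame"][120:225,165:290,::-1]
cv2.imwrite("pics/k1.png",cv2.resize(a,None,fx=5.6,fy=5.6,interpolation=cv2.INTER_CUBIC))
p=np.array([o["ee_pos"]-[0,0,.0986],[.5125,-.2048,.08]])
for q in p: print(cv2.projectPoints(q,cv2.Rodrigues(np.array(c["R"]))[0],np.array(c["t"]),np.array(c["camera_matrix"]),np.array(c["distortion"]))[0].ravel(), "crop", (cv2.projectPoints(q,cv2.Rodrigues(np.array(c["R"]))[0],np.array(c["t"]),np.array(c["camera_matrix"]),np.array(c["distortion"]))[0].ravel()-[165,120])*5.6)
E
```

```text
[ 0.51268656 -0.20285402  0.19792508] [-3.14073321e+00 -2.32216111e-04  1.07894607e+00] [ 0.24553969  0.56261651 -1.49816189] [ 0.01607405 -0.02822575  0.03401674]
[216.69527643 169.49655534] crop [289.49354802 277.18070993]
[216.85152112 175.54364696] crop [290.36851826 311.04442299]
```

View pics/k1.png

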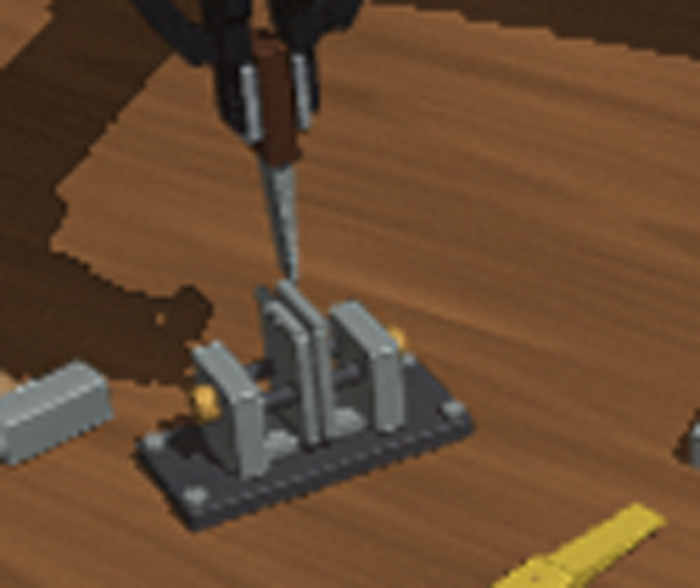

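The tip (290,277) lines up with the gap (mid about (293,310)). Depth plan: tip about 43 mm below the lip line, i.e. TCP z about 0.136, which gives 1.5–2.5 mm per plate for any allowed gap.

>>> {"op": "carry_out", "data": {"motion": [[0,-1.5,-5,0,0,0],[0,0,-7,0,0,0],[0,0,-6,0,0,0],[0,0,-6,0,0,0],[0,0,0,0,0,0]]}}

```text
time: 6.67
ee_pos: [0.5116, -0.2054, 0.1726]
ee_rot: [-3.139, 0.0, 1.077]
ft_force: [-0.3, 0.3, -1.1]
width: 0.0156
grasp_force: 58.5
```

>>> {"op": "carry_out", "data": {"motion": [[0,0,-2,0,0,0],[0,0,-2,0,0,0],[0,0,-2,0,0,0],[0,0,0,0,0,0],[0,0,0,0,0,0]]}}

```text
time: 7.08
ee_pos: [0.5121, -0.2055, 0.1679]
ee_rot: [-3.14, 0.0, 1.077]
ft_force: [-1.5, 0.8, -2.5]
width: 0.0154
grasp_force: 58.4
```

>>> {"op": "carry_out", "data": {"motion": [[0,0,-4,0,0,0],[0,0,-4,0,0,0],[0,0,0,0,0,0],[0,0,0,0,0,0]]}}

```text
time: 7.42
ee_pos: [0.512, -0.2055, 0.1596]
ee_rot: [-3.14, 0.0, 1.077]
ft_force: [-4.0, 2.0, -2.6]
width: 0.0157
grasp_force: 58.5
```

>>> {"op": "carry_out", "data": {"motion": [[0,0,0,0,0,0],[0,0,0,0,0,0]]}}

```text
time: 7.58
ee_pos: [0.5122, -0.2056, 0.16]
ee_rot: [-3.141, 0.0, 1.077]
ft_force: [-3.0, 1.5, -2.1]
width: 0.0154
grasp_force: 58.4
```

Net force about −3.4 N along clamp x: plate_b is touching alone, so I shift about 1 mm toward −x of the clamp.

>>> {"op": "carry_out", "data": {"motion": [[-1,0.5,0,0,0,0],[0,0,0,0,0,0],[0,0,0,0,0,0],[0,0,0,0,0,0]]}}

```text
time: 7.92
ee_pos: [0.5117, -0.2053, 0.1604]
ee_rot: [3.141, 0.0, 1.077]
ft_force: [-2.7, 0.6, -1.1]
width: 0.0153
grasp_force: 58.4
```

>>> {"op": "carry_out", "data": {"motion": [[0,0,-4,0,0,0],[0,0,-4,0,0,0],[0,0,0,0,0,0],[0,0,0,0,0,0],[0,0,0,0,0,0]]}}

```text
time: 8.33
ee_pos: [0.5117, -0.2052, 0.1519]
ee_rot: [3.142, -0.0, 1.077]
ft_force: [-1.3, 1.1, -3.1]
width: 0.0152
grasp_force: 58.4
```

>>> {"op": "carry_out", "data": {"motion": [[-0.4,0.2,-4,0,0,0],[0,0,-4,0,0,0],[0,0,0,0,0,0],[0,0,0,0,0,0],[0,0,0,0,0,0]]}}

```text
time: 8.75
ee_pos: [0.5114, -0.205, 0.1441]
ee_rot: [3.141, -0.0, 1.077]
ft_force: [-0.4, 0.7, -3.3]
width: 0.0157
grasp_force: 58.5
```

>>> {"op": "carry_out", "data": {"motion": [[0,0,-4,0,0,0],[0,0,-4,0,0,0],[0,0,0,0,0,0],[0,0,0,0,0,0],[0,0,0,0,0,0]]}}

```text
time: 9.17
ee_pos: [0.5112, -0.205, 0.136]
ee_rot: [3.142, -0.0, 1.077]
ft_force: [-0.6, 1.1, -2.4]
width: 0.0156
grasp_force: 58.6
```

```bash
python3 - <<'E'
from h import *
for i in range(4):
    c=cam("scene");o=bot.get_obs(); print(o["time"],o["ee_pos"].round(4),o["ft_force"].round(2),o["wrist_torque"].round(2), "clamp x:",(o["ft_force"]@[.88,-.474,0]).round(2))
a=c["frame"][120:225,165:290,::-1]
cv2.imwrite("pics/k2.png",cv2.resize(a,None,fx=5.6,fy=5.6,interpolation=cv2.INTER_CUBIC))
E
```

```text
9.2167 [ 0.5112 -0.205   0.136 ] [ 0.3   0.73 -2.98] [ 0.18 -0.1  -0.02] clamp x: -0.09
9.2667 [ 0.5112 -0.205   0.136 ] [-0.26 -0.09 -3.58] [ 0.16 -0.03  0.02] clamp x: -0.19
9.3167 [ 0.5112 -0.205   0.136 ] [ 1.01  0.86 -3.61] [ 0.12 -0.13 -0.02] clamp x: 0.49
9.3667 [ 0.5112 -0.205   0.1361] [ 1.15  0.53 -4.31] [ 0.14 -0.13  0.06] clamp x: 0.76
```

View pics/k2.png

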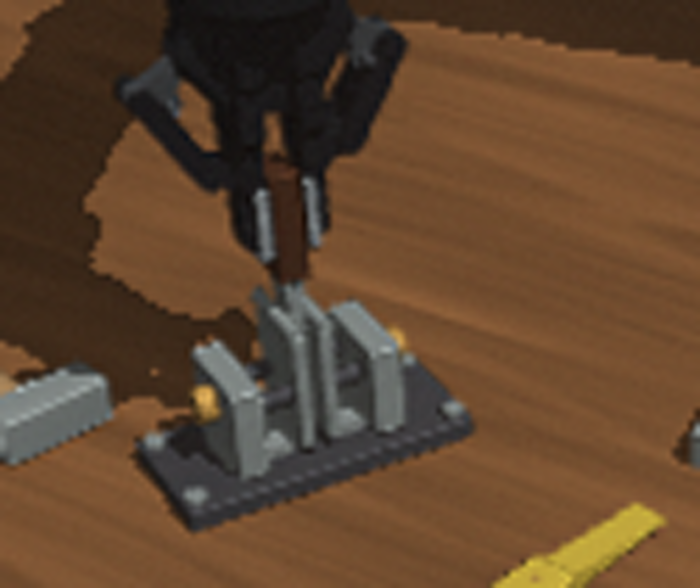

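Both plates are in contact and balanced (net clamp x about 0). The blade sits centred between the lips at about (290,295). I estimate about 1.3 mm per plate, so I go 6 mm deeper for margin.

>>> {"op": "carry_out", "data": {"motion": [[0,0,-2,0,0,0],[0,0,-2,0,0,0],[0,0,-1,0,0,0],[0,0,-0.5,0,0,0],[0,0,-0.5,0,0,0]]}}

```text
time: 9.78
ee_pos: [0.5116, -0.2052, 0.1311]
ee_rot: [3.141, 0.0, 1.077]
ft_force: [-1.8, 0.3, 5.9]
width: 0.0151
grasp_force: 59.7
```

>>> {"op": "carry_out", "data": {"motion": [[0,0,0,0,0,0],[0,0,0,0,0,0],[0,0,0,0,0,0],[0,0,0,0,0,0],[0,0,0,0,0,0]]}}

```text
time: 10.2
ee_pos: [0.5116, -0.2052, 0.131]
ee_rot: [3.141, 0.0, 1.077]
ft_force: [-1.7, 0.5, 5.8]
width: 0.0151
grasp_force: 59.7
```

```bash
python3 - <<'E'
from h import *
for i in range(3):
    c=cam("scene");o=bot.get_obs(); print(o["time"],o["ee_pos"].round(4),o["ft_force"].round(2),o["grasp_force"], "clamp x:",(o["ft_force"]@[.88,-.474,0]).round(2))
P,u,v=world(c)
q=P-[.5125,-.2048,0]; x=q@[.88,-.474,0]; y=q@[.474,.88,0]
# handle height in scene: underside vs TCP (slip check)
m=(u>205)&(u<230)&(v>140)&(v<180)&(c["frame"][v,u,0]>c["frame"][v,u,2]*1.5)&(P[:,2]>.085)&(np.abs(x)<.015)
print("handle z",np.percentile(P[m][:,2],[1,50,99]) if m.any() else None, m.sum())
E
```

```text
10.25 [ 0.5116 -0.2052  0.131 ] [-1.19  0.38  5.5 ] 59.71307694911957 clamp x: -1.23
10.3 [ 0.5116 -0.2052  0.131 ] [-1.8   0.96  5.05] 59.712697863578796 clamp x: -2.04
10.35 [ 0.5116 -0.2052  0.131 ] [-1.64  1.67  6.59] 59.712992906570435 clamp x: -2.23
handle z [0.08947932 0.13220293 0.17081496] 147
```

Drag is about 7 N upward (the middle of the snug range), the plates are nearly balanced and the gauge is still.

```bash
python3 -c "
from cell import job; print(job.sign_off())"
```

```text
the job is handed in; nothing more can be done
None
```

The job is handed in, with no pass/fail result returned: the arm is holding the taper gauge still and upright in the clamp gap, its tip about 48 mm below the lip line, with about 7 N of drag. I estimate each plate is pushed back 1–2 mm; that comes from the wrist forces and the blade's taper, not from a direct measurement.

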